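# Put the handheld meter to bed in its case

## Task

Put the handheld power meter away: it stands on end in the open black carrying case. With the fingertips, push it over, without lifting it, so that it lies flat on its back in its bay with the display facing up; then push the case's lid over until it is fully shut. Leave everything else on the bench as it is.

Things in the scene. Friction and masses are not known exactly. Their poses are not given: they have to be found in the camera images.
- case: Black open-topped case, fixed, 180 (its x) by 270 (its y) by 50 mm high, walls and floor 6 mm. Origin: centre of the underside; z up. Turned up to 0.42 rad; stands left or right on the bench. A 32 mm tall rib along its y, at x = 14 to 20 mm, makes two bays: the near one (x -84 to 14 mm) holds the meter, the far one the cleaner stick. The lid is hinged on top of the far (+x) wall.
- case_hinge (a point): Middle of the lid's hinge line, on the case at its (90, 0, 50) mm; the hinge line runs along the case's y. Does not move with the lid.
- lid (a joint): Lid angle. The lid is a flat plate 180 by 270 by 8 mm, 0.2 kg. 0 = shut, flat on the rim, its top 58 mm above the bench; grows as the free edge rises; 1.57 = straight up; stop at 2.0. Starts at 1.5 to 1.85, upright or leaning to the far side. The stiff hinge (0.26 N m of friction) holds it at any angle: it must be pushed all the way down.
- lid_edge (a point): Middle of the lid's free edge, on its outer face (which is the top when shut): 180 mm from the hinge line. Its axes turn with the lid; with the lid shut they are the case's.
- meter: Grey handheld with black rubber ends, 75 (x) by 35 (y) by 165 mm (z), 0.25-0.45 kg. Origin: centre of its foot; z runs from foot to top; y points out of the display, the back is at -y. Starts upright on the case floor near the case's +y end wall, display towards that wall, free bay behind its back. Pushed on the display side near the top, it tips past about 0.21 rad, then falls by itself.
- meter_mid (a point): Middle of the meter's body, 82.5 mm above its foot; 88.5 mm above the bench while it stands, 23.5 mm when it lies on its back.
- cleaner: Slim white and blue connector cleaner stick, 160 by 16 by 16 mm, lying along the case in its far bay; stays there. Origin: underside, near its middle.
- attenuator: Low aluminium instrument with a black front, 150 by 150 by 74 mm, fixed to the bench on the side where the case is not. Origin: centre of the underside.
- caps_jar: Small jar, diameter 48, height 50 mm, standing on the attenuator. Origin: centre of its underside.
- source: Smaller grey handheld, the light source, 60 by 36 by 125 mm, standing on end on the bench at one side, outside the case. To be left alone. Origin: centre of its foot.
- bottle: Bottle, diameter 56, height 130 mm, standing on the bench at the other side. Origin: centre of its underside.
- driver: Screwdriver lying on the far part of the bench. Origin: its underside, near the middle.
- reel: Empty white reel, diameter 90, height 32 mm, lying on the bench at the left. Origin: centre of its underside.
Mind the look-alikes: they are no part of the job. Leave any blue or brown look-alike of the meter alone.

How it is judged (in metres and radians):
On the way, in this order (a step that is already met when the one before it is completed fails the run):
1. the meter lies on its back in its bay, display up, the lid still open (angle between meter's own y axis and vertical below 0.12 rad and z of meter_mid in the frame of case below 0.03 m and x of meter_mid in the frame of case between -0.08 and 0.01 m and y of meter_mid in the frame of case between -0.13 and 0.13 m and linear speed of meter below 0.02 m/s and value of joint lid above 0.6 rad), for 0.2 s.
2. the lid is shut over it (value of joint lid below 0.05 rad), for 0.1 s.
At the end, for the whole second after the job is handed in: The meter lies at rest on its back in the case's near bay, display up within 0.12 rad, and the lid is shut to within 0.05 rad (angle between meter's own y axis and vertical below 0.12 rad and z of meter_mid in the frame of case below 0.03 m and x of meter_mid in the frame of case between -0.08 and 0.01 m and y of meter_mid in the frame of case between -0.13 and 0.13 m and linear speed of meter below 0.02 m/s and value of joint lid below 0.05 rad); the robot touches nothing.
It fails at once if the meter is lifted off the case's floor (its middle more than 115 mm above the bench) (height (world z) of meter_mid above 0.115 m).
It fails at once if another thing (light source, bottle, jar, screwdriver, reel or cleaner stick) is moved by more than 25 mm (distance of any of source, bottle, caps_jar, driver, reel, cleaner from where it was at the start of the episode above 0.025 m).
It fails at once if the light source, bottle or jar is knocked over (angle between any of source, bottle, caps_jar's own z axis and vertical above 0.5 rad).
It also fails if it takes over 51 s, if anything falls off the work surface, if the arm or the gripper's body presses on something with over 40 N, if the wrist force passes 120 N, or if a joint passes its speed limit or range.

## Robot

A 6-joint arm with a two-finger parallel gripper is mounted at the origin on the work surface. World frame = base frame: x ahead of the robot, y to its left, z up, the work surface at z = 0. Lengths are in mm, angles in rad, forces in N, time in s.
With the tool pointing down it reaches from about 325 to 850 mm from the base axis. Payload 4.4 kg.
Tool frame: the origin (TCP) lies at the very end of the fingers, on their centre line; the grasp point (between the pads) lies manip.grip_depth behind it (manip.grip_depth is the distance from the TCP to the grasp point, in mm); z points along the fingers, y is the line along which they close (so a half turn about z gives the same grasp; the last joint's range is limited). The gripper opens to 94 mm and grips with 3 to 60 N. Pads are 16 mm wide; open, the fingers measure 119 mm over their backs; the gripper's body (75 mm by 177 mm) begins 78 mm behind the grasp point.
Start: joints at [1.083, 0.207, 1.542, -0, 1.393, -0.15], TCP at [190.029, 542.693, 205.447] pointing down, gripper open.
Joint ranges: [-2.73, 2.73], [-0.86, 2.22], [0.23, 2.46], [-1.11, 4.25], [0.08, 2.63], [-2.82, 2.82]. Speed limits (rad/s): [2.79, 2.79, 3.14, 3.14, 3.14, 3.14].

## Interface

Orientations are given as a unit quaternion [x, y, z, w].
In Python, from rig import manip gives the robot as it stands.
- The arm moves only by the tool servo_tool, never from a script. Its argument "deltas" is a list that holds one entry, the list of rows, each a list of 7 numbers: the opening, from 0 (shut) to 1 (fully open), then the shift along the tool's x, y, z in mm, then the turn, a rotation vector about the tool's x, y, z in rad. In form: [[[jaw, x, y, z, rx, ry, rz], ...]]. A call has exactly 5 rows; each row is the pose to reach, as a shift and turn from the pose commanded when the call began, along the tool's axes at that moment; what a row does not reach only later rows make up. A row lasts 1/12 s, in which the tool goes at most 41.7 mm and 7.16 degrees, less where a joint would pass 70% of its speed; a pose out of reach is approached as far as the arm can. A call with a gripper value outside its range is refused whole. The fingers move at their own pace and stop on an object; "force" is the grip in N (left out, the last holds). Time passes only in rows, so rows that repeat a pose let the fingers close, or fill a call up. It gives the time, the measured TCP pose, the force, the opening and the grip force at its end, in the units of the state.
- manip.state(): the state, without advancing time (a new reading comes with each control period).
- manip.grab_frame(name): name is "scene" or "top"; returns a dict with "image" (480x640x3 uint8, red, green, blue), "camera_matrix" (3x3 intrinsics, pixels), "distortion" ([k1, k2, p1, p2, k3] as OpenCV has them; the pictures are not rectified), "view" (4x4, takes a point from world to camera coordinates). Camera axes: x right, y down, z forward; pixel columns grow to the right and rows downward; lengths in mm; the calibration is good to about 2 mm. A picture is of the moment at which its call begins. There is no depth.
- manip.finish_job(): hands the job in; it is judged then, once.
Trained networks look in a picture, given as the dict that the camera call returned (one of the last four; its "shot" number tells which), for a name from the list of things; names that differ only in an ending like _2 or _b are one class to them, and where a whole thing is asked for, a point or a joint stands for the part that bears it (a point fixed in the world has none). Each returns a list of dicts, best first, with "p" (0 to 1); they miss things now and then, are a little off and sometimes report something else, mostly with a low value. They report only what shows in the picture. A call takes as long as a camera call. They do not tell look-alikes from the thing itself.
- manip.recognise(thing, picture): "at" ([row, column] in pixels, amid what is visible of it).
The state is a dict: "time_s": time; "q": joint angles; "qvel": joint speeds; "effort": joint torques, N m; "tcp_pos": TCP position; "tcp_rot": TCP orientation; "ft_force": force on the tool from outside, world axes, zero at the start; "moment": the same for the moment, N m; "opening": opening from 0.0 (shut) to 1.0 (fully open); "grip_force": force on a finger pad.
Only numpy, scipy, OpenCV 4.12 (cv2) and the standard library are available. Lean on these libraries where they do the work, as an engineer would, in place of code of your own. Each camera call takes 0.05 s, during which the arm holds its last target. There are 200 camera calls.

## Working session

There is one attempt and no reset: what is moved stays moved. The work goes in short steps, Python scripts to look and compute and a tool call to move; the robot and the scene stay as the last step left them, time stands still between calls to the robot, and variables do not carry over. Pictures are saved under pics/ and viewed, at most 10 in all, crops included, and the job is handed in when it is done.

Besides the shell and the picture viewer there is one more tool, called after "Call:" by a JSON object that holds its "api" and its "payload". servo_tool: Moves the arm, as the interface text tells. Its arguments: {"type":"object","properties":{"deltas":{"type":"array"},"force":{"type":"number"}},"required":["deltas"]}

```bash
mkdir -p pics
cat > h.py <<'E'
import numpy as np,cv2
from rig import manip
def save(f,n,crop=None,s=1):
    im=f["image"][:,:,::-1]
    if crop: r0,r1,c0,c1=crop; im=im[r0:r1,c0:c1]
    cv2.imwrite("pics/"+n,cv2.resize(im,None,fx=s,fy=s,interpolation=cv2.INTER_CUBIC))
def ray(f,rc):
    K=np.array(f["camera_matrix"],float);V=np.array(f["view"],float)
    p=cv2.undistortPoints(np.array([[[rc[1],rc[0]]]],float),K,np.array(f["distortion"],float))[0,0]
    R=V[:3,:3];return -R.T@V[:3,3],R.T@np.array([p[0],p[1],1])
def atz(f,rc,z):
    o,d=ray(f,rc);return o+d*(z-o[2])/d[2]
def proj(f,P):
    V=np.array(f["view"],float);r,_=cv2.Rodrigues(V[:3,:3])
    return cv2.projectPoints(np.array(P,float).reshape(-1,1,3),r,V[:3,3],np.array(f["camera_matrix"],float),np.array(f["distortion"],float))[0][:,0]
E
python3 - <<'E'
from h import *
a=manip.grab_frame("scene");b=manip.grab_frame("top")
save(a,"s1.png");save(b,"t1.png")
for f,n in((a,"scene"),(b,"top")):
    o,_=ray(f,(240,320));print(n,o.round())
    for t in("case","lid","meter","source","bottle","cleaner","attenuator"):
        print(n,t,[(np.round(d["at"]).tolist(),round(d["p"],2)) for d in manip.recognise(t,f)[:3]])
print(manip.state()["tcp_rot"],manip.grip_depth,manip.state()["time_s"])
E
```

```text
scene [1193.  673.  906.]
scene case [([229.0, 285.0], 0.79)]
scene lid [([206.0, 256.0], 0.97)]
scene meter [([169.0, 334.0], 0.96), ([225.0, 407.0], 0.9), ([267.0, 234.0], 0.76)]
scene source [([361.0, 527.0], 0.64)]
scene bottle [([158.0, 233.0], 0.97)]
scene cleaner [([248.0, 283.0], 0.64)]
scene attenuator [([289.0, 382.0], 0.75)]
top [ 417.   -3. 1185.]
top case [([232.0, 415.0], 0.69)]
top lid [([202.0, 424.0], 0.82)]
top meter [([355.0, 436.0], 0.94), ([260.0, 366.0], 0.92), ([330.0, 306.0], 0.65)]
top source [([231.0, 416.0], 0.16)]
top bottle [([282.0, 560.0], 0.83), ([251.0, 271.0], 0.34)]
top cleaner [([234.0, 395.0], 0.83)]
top attenuator [([251.0, 271.0], 0.71)]
[1.67599943e-01 9.85855090e-01 2.80974777e-05 1.45852425e-06] 18.8 0.8
```

View pics/s1.png

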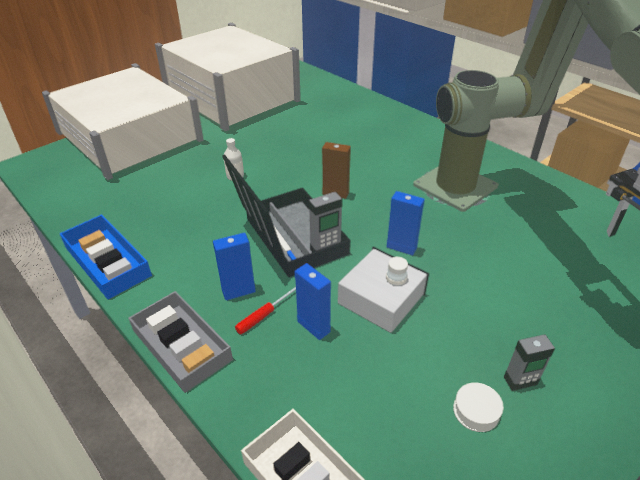

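View pics/t1.png

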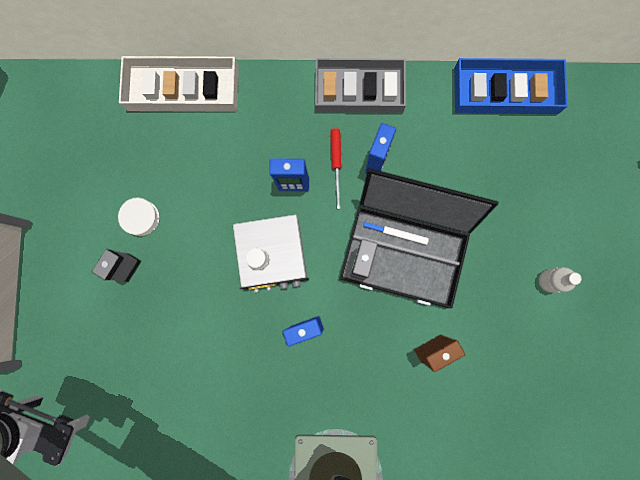

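The scene picture shows the grey meter standing in the black case at (225,325). The look-alikes are blue handhelds at (267,235), (300,313) and (222,405), a brown one at (170,336), and the smaller grey light source at (362,528). In the top picture the meter's top is at (260,365), at the case's left (+y) end. It is the only grey one inside the case, so I take it as the meter and will confirm it in a crop.

Run:
```python
from h import *
b=manip.grab_frame("top");save(b,"t2.png",(160,320,330,510),4.4)
```

```text
(no output)
```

View pics/t2.png

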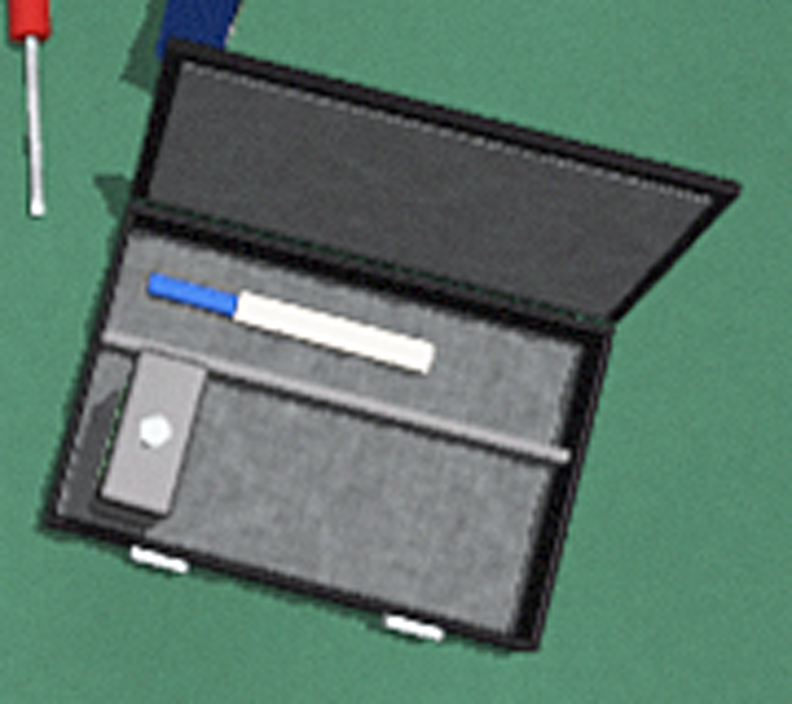

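The crop confirms it: the grey meter stands at the case's left end, with its top centre at crop (155,432). Rim corners are at (130,212), (612,328), (537,648) and (45,525), and the lid's free edge runs (175,42)–(740,188).

Run:
```python
from h import *
from scipy.optimize import least_squares
b=manip.grab_frame("top")
px=lambda c:(c[1]/4.4+160,c[0]/4.4+330)
C=[(130,212),(612,328),(537,648),(45,525)]
L=np.array([[90,135],[90,-135],[-90,-135],[-90,135]])
W=np.array([atz(b,px(c),50)[:2] for c in C])
def T(p,X): 
    c,s=np.cos(p[2]),np.sin(p[2]);return np.array(X)@np.array([[c,s],[-s,c]])+p[:2]
r=least_squares(lambda p:(T(p,L)-W).ravel(),[450,-150,-.2]);p=r.x;print("case",p.round(3),r.fun.round(1))
inv=lambda w:(np.array(w)-p[:2])@np.array([[np.cos(p[2]),-np.sin(p[2])],[np.sin(p[2]),np.cos(p[2])]])
for c in[(140,350),(207,372),(167,515),(102,500),(155,432)]:
    w=atz(b,px(c),171)[:2];print("meter",w.round(1),inv(w).round(1))
# lid edge angle
P3=lambda p,x,y,z:[*T(p,[[x,y]])[0],z]
E=np.array([[px(c)[1],px(c)[0]] for c in[(175,42),(740,188)]])
def f(a):
    a=a[0];x=90-180*np.cos(a);z=50+180*np.sin(a)
    return (proj(b,[P3(p,x,135,z),P3(p,x,-135,z)])-E).ravel()
q=least_squares(f,[1.7]);print("lid",q.x,q.fun.round(1))
for n,z,rc in[("bottle",130,(279,575)),("brown",165,(356,446))]:print(n,atz(b,rc,z).round())
s=manip.state();print(s["tcp_pos"],s["tcp_rot"])
for z in (0,50):print("blueTop",atz(b,(140,383),165).round(),"driver",atz(b,(205,338),10).round(), "att",atz(b,(282,305),74).round(),"jar",atz(b,(258,257),124).round());break
```

```text
case [ 5.14062e+02 -1.57039e+02 -2.37000e-01] [ 4.4  2.9  1.3 -2.1 -3.7 -2.  -2.   1.2]
meter [539.5 -50. ] [ -0.4 110. ]
meter [529.3 -81.9] [-2.8 76.6]
meter [461.  -63.2] [-73.6  78.8]
meter [467.8 -32.4] [-74.2 110.3]
meter [500.4 -57.3] [-36.7  93.7]
lid [1.81216593] [-2.8  0.1 -0.  -0.8]
bottle [ 463. -513.  130.]
brown [ 301. -225.  165.]
[190.04081704 542.71404253 205.47706958] [1.67613007e-01 9.85852869e-01 1.78248171e-05 5.73298723e-06]
blueTop [757. -95. 165.] driver [644.   1.  10.] att [452.  75.  74.] jar [502. 177. 124.]
```

Call:
{"api": "servo_tool", "payload": {"deltas": [[[0,-24,-21,0,0,0,0],[0,-49,-42,0,0,0,0],[0,-73,-63,0,0,0,0],[0,-97,-84,0,0,0,0],[0,-122,-105,0,0,0,0]]]}}

```text
time_s: 1.32
tcp_pos: [270.8, 402.1, 205.5]
tcp_rot: [0.167, 0.986, 0.0, 0.0]
ft_force: [0.1, -0.5, 0.9]
opening: 0.677
grip_force: 0.0
```

Call:
{"api": "servo_tool", "payload": {"deltas": [[[0,-24,-21,0,0,0,0],[0,-49,-42,0,0,0,0],[0,-73,-63,0,0,0,0],[0,-97,-84,0,0,0,0],[0,-122,-105,0,0,0,0]]]}}

```text
time_s: 1.73
tcp_pos: [351.4, 262.6, 205.7]
tcp_rot: [0.167, 0.986, 0.0, 0.0]
ft_force: [0.4, 0.5, -0.8]
opening: 0.327
grip_force: 0.0
```

Call:
{"api": "servo_tool", "payload": {"deltas": [[[0,-24,-21,0,0,0,0],[0,-49,-42,0,0,0,0],[0,-73,-63,0,0,0,0],[0,-97,-84,0,0,0,0],[0,-122,-105,0,0,0,0]]]}}

```text
time_s: 2.15
tcp_pos: [431.9, 123.0, 205.7]
tcp_rot: [0.168, 0.986, 0.0, 0.0]
ft_force: [1.3, 0.5, 0.1]
opening: 0.001
grip_force: 0.0
```

Call:
{"api": "servo_tool", "payload": {"deltas": [[[0,-24,-20,0,0,0,0],[0,-48,-41,0,0,0,0],[0,-72,-61,0,0,0,0],[0,-96,-82,0,0,0,-0.1],[0,-120,-103,0,0,0,-0.1]]]}}

```text
time_s: 2.57
tcp_pos: [511.2, -14.0, 205.6]
tcp_rot: [0.117, 0.993, 0.0, 0.0]
ft_force: [-0.2, -0.0, -0.3]
opening: 0.004
grip_force: 0.0
```

Call:
{"api": "servo_tool", "payload": {"deltas": [[[0,0,0,17,0,0,0],[0,0,0,34,0,0,0],[0,0,0,51,0,0,0],[0,0,-4,51,0,0,0],[0,0,-8,51,0,0,0]]]}}

```text
time_s: 2.98
tcp_pos: [507.8, -20.3, 153.7]
tcp_rot: [0.118, 0.993, 0.0, -0.001]
ft_force: [0.0, 0.7, 0.9]
opening: 0.009
grip_force: 0.0
```

Run:
```python
from h import *
save(manip.grab_frame("scene"),"s3.png",(140,300,200,400),4)
```

```text
(no output)
```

View pics/s3.png

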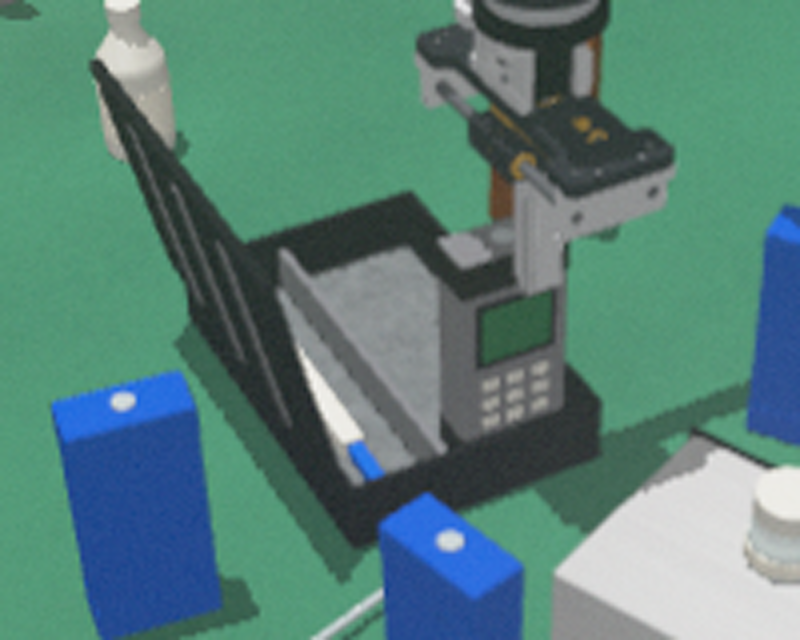

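The fingers are in front of the display near the top of the meter, at crop (540,260). Pushing now.

Call:
{"api": "servo_tool", "payload": {"deltas": [[[0,0,-6,0,0,0,0],[0,0,-12,0,0,0,0],[0,0,-18,0,0,0,0],[0,0,-24,0,0,0,0],[0,0,-30,0,0,0,0]]]}}

```text
time_s: 3.45
tcp_pos: [501.8, -50.1, 155.0]
tcp_rot: [0.118, 0.993, -0.0, 0.001]
ft_force: [0.8, 0.1, -0.4]
opening: 0.006
grip_force: 0.0
```

Call:
{"api": "servo_tool", "payload": {"deltas": [[[0,0,-6,0,0,0,0],[0,0,-12,0,0,0,0],[0,0,-18,0,0,0,0],[0,0,-20,0,0,0,0],[0,0,-20,0,0,0,0]]]}}

```text
time_s: 3.87
tcp_pos: [496.9, -69.4, 154.4]
tcp_rot: [0.119, 0.993, -0.0, -0.0]
ft_force: [0.3, -0.2, -0.1]
opening: 0.007
grip_force: 0.0
```

Run:
```python
from h import *
save(manip.grab_frame("scene"),"s4.png",(140,300,200,400),4)
```

```text
(no output)
```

View pics/s4.png

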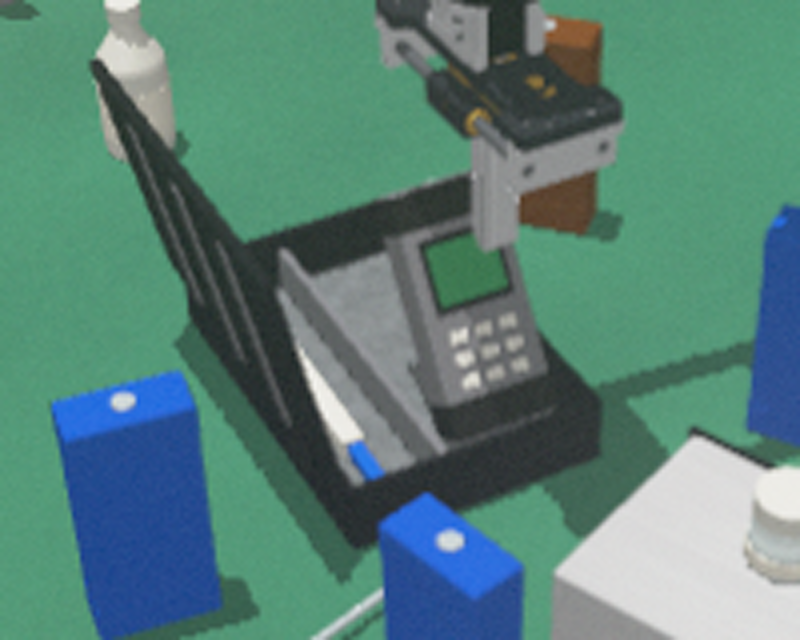

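The meter is tipping over backwards by itself, with its top at crop (450,235). I'll lift clear and look.

Call:
{"api": "servo_tool", "payload": {"deltas": [[[0,0,0,-10,0,0,0],[0,0,0,-30,0,0,0],[0,0,0,-55,0,0,0],[0,0,0,-80,0,0,0],[0,0,0,-100,0,0,0]]]}}

```text
time_s: 4.33
tcp_pos: [497.6, -68.6, 257.2]
tcp_rot: [0.118, 0.993, -0.0, 0.001]
ft_force: [-0.2, -0.7, 0.3]
opening: 0.002
grip_force: 0.0
```

Run:
```python
from h import *
save(manip.grab_frame("scene"),"s5.png",(140,300,200,400),4)
```

```text
(no output)
```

View pics/s5.png

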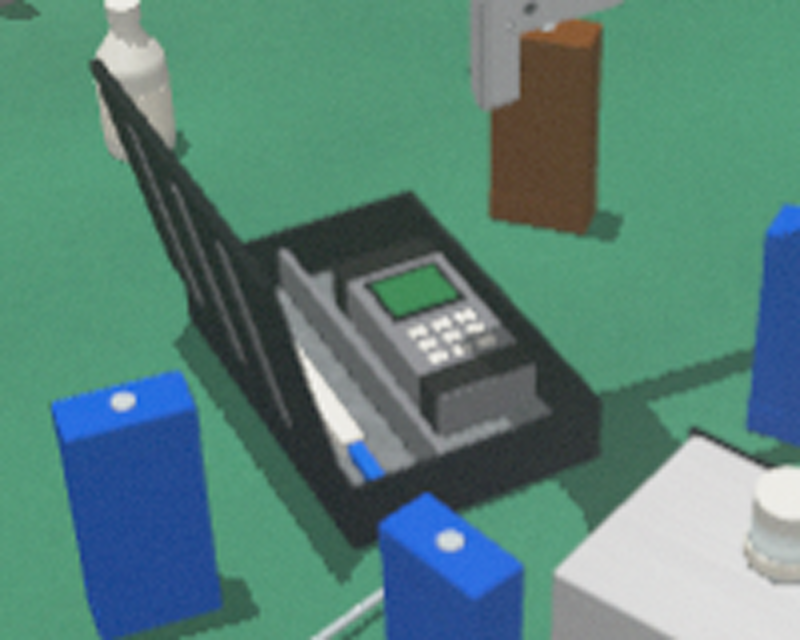

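The meter lies flat on its back in the near bay with its display up, around crop (430,310). Now the lid: over it to its far side.

Call:
{"api": "servo_tool", "payload": {"deltas": [[[0,-25,-10,-3,0,0,0],[0,-50,-20,-3,0,0,0],[0,-75,-30,-3,0,0,0],[0,-100,-40,-3,0,0,0],[0,-125,-50,-3,0,0,0]]]}}

```text
time_s: 4.8
tcp_pos: [607.8, -147.0, 257.6]
tcp_rot: [0.118, 0.993, 0.0, 0.0]
ft_force: [-1.3, 0.3, -0.4]
opening: 0.006
grip_force: 0.0
```

Call:
{"api": "servo_tool", "payload": {"deltas": [[[0,-25,-10,0,0,0,0],[0,-50,-20,0,0,0,0],[0,-75,-32,0,0,0,0],[0,-90,-32,0,0,0,0],[0,-90,-32,0,0,0,0]]]}}

```text
time_s: 5.22
tcp_pos: [688.5, -199.9, 256.1]
tcp_rot: [0.118, 0.993, 0.0, -0.0]
ft_force: [0.0, 0.4, -1.4]
opening: 0.002
grip_force: 0.0
```

Call:
{"api": "servo_tool", "payload": {"deltas": [[[0,0,0,15,0,0,0],[0,0,0,30,0,0,0],[0,0,0,45,0,0,0],[0,0,0,60,0,0,0],[0,0,0,66,0,0,0]]]}}

```text
time_s: 5.63
tcp_pos: [684.8, -197.4, 188.7]
tcp_rot: [0.118, 0.993, 0.001, -0.002]
ft_force: [-0.3, 0.0, -1.0]
opening: 0.001
grip_force: 0.0
```

Call:
{"api": "servo_tool", "payload": {"deltas": [[[0,14,0,-1,0,0,0],[0,28,0,-3,0,0,0],[0,42,0,-4,0,0,0],[0,56,0,-5,0,0,0],[0,70,0,-6,0,0,0]]]}}

```text
time_s: 6.05
tcp_pos: [618.9, -181.7, 198.9]
tcp_rot: [0.118, 0.993, 0.0, 0.002]
ft_force: [2.2, 0.5, -1.2]
opening: 0.003
grip_force: 0.9
```

Call:
{"api": "servo_tool", "payload": {"deltas": [[[0,20,0,1,0,0,0],[0,39,0,3,0,0,0],[0,60,0,10,0,0,0],[0,80,0,19,0,0,0],[0,92,0,26,0,0,0]]]}}

```text
time_s: 6.47
tcp_pos: [528.0, -159.8, 172.2]
tcp_rot: [0.118, 0.993, -0.0, 0.001]
ft_force: [1.9, 0.4, 0.2]
opening: -0.002
grip_force: 0.6
```

Run:
```python
from h import *
save(manip.grab_frame("scene"),"s6.png",(110,300,180,400),3)
```

```text
(no output)
```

View pics/s6.png

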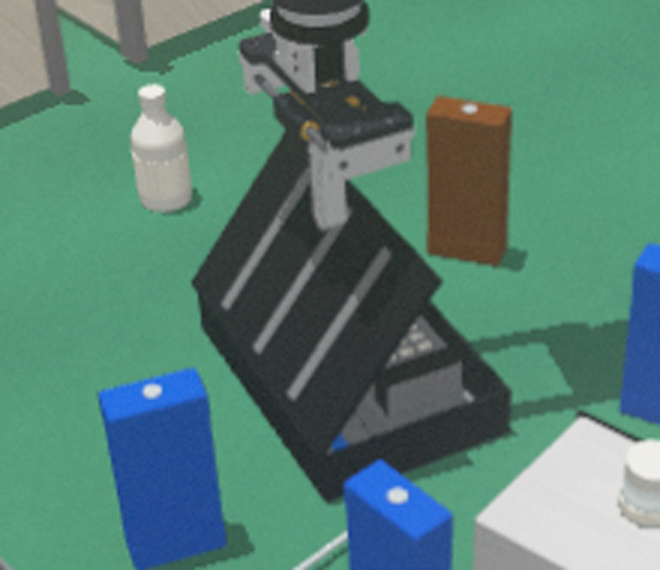

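The fingertip is on the lid's outer face at crop (330,215), with the lid about half shut. Continuing the arc.

Call:
{"api": "servo_tool", "payload": {"deltas": [[[0,11,0,9,0,0,0],[0,22,0,20,0,0,0],[0,31,0,31,0,0,0],[0,39,0,43,0,0,0],[0,46,0,56,0,0,0]]]}}

```text
time_s: 6.93
tcp_pos: [485.1, -150.1, 116.5]
tcp_rot: [0.118, 0.993, -0.0, 0.001]
ft_force: [1.5, 0.1, 1.2]
opening: 0.005
grip_force: 0.4
```

Call:
{"api": "servo_tool", "payload": {"deltas": [[[0,6,0,13,0,0,0],[0,10,0,27,0,0,0],[0,13,0,41,0,0,0],[0,15,0,54,0,0,0],[0,15,0,58,0,0,0]]]}}

```text
time_s: 7.35
tcp_pos: [469.3, -146.0, 57.9]
tcp_rot: [0.118, 0.993, 0.0, -0.001]
ft_force: [-8.9, 4.6, 28.0]
opening: 0.006
grip_force: 14.4
```

The tip stopped at z = 57.9 mm with a 28 N reaction, so the lid is down on the rim. Lifting off.

Call:
{"api": "servo_tool", "payload": {"deltas": [[[0,0,0,0,0,0,0],[0,0,0,-8,0,0,0],[0,0,0,-30,0,0,0],[0,0,0,-60,0,0,0],[0,0,0,-90,0,0,0]]]}}

```text
time_s: 7.77
tcp_pos: [469.6, -146.3, 148.9]
tcp_rot: [0.118, 0.993, 0.0, -0.0]
ft_force: [0.8, -0.4, -1.2]
opening: 0.004
grip_force: 0.0
```

Call:
{"api": "servo_tool", "payload": {"deltas": [[[0,0,0,-20,0,0,0],[0,0,0,-40,0,0,0],[0,0,0,-50,0,0,0],[0,0,0,-50,0,0,0],[0,0,0,-50,0,0,0]]]}}

```text
time_s: 8.18
tcp_pos: [470.2, -146.7, 198.0]
tcp_rot: [0.118, 0.993, -0.0, 0.001]
ft_force: [-0.4, -0.2, -1.1]
opening: 0.003
grip_force: 0.0
```

Run:
```python
from h import *
save(manip.grab_frame("scene"),"s7.png",(110,300,180,400),3)
```

```text
(no output)
```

View pics/s7.png

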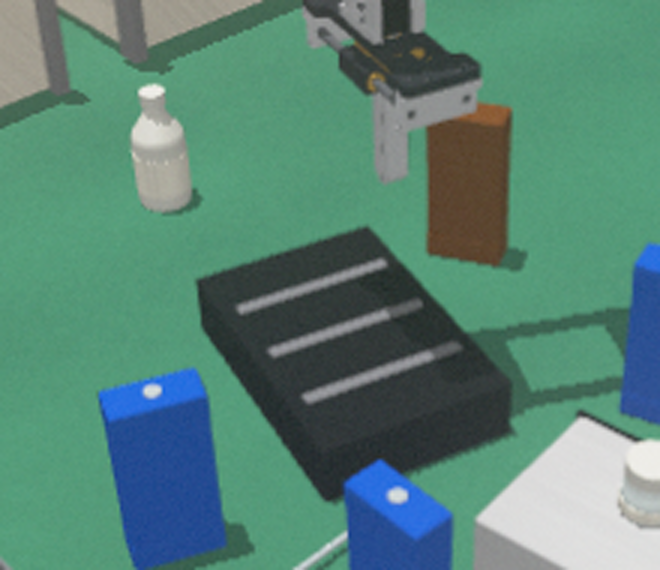

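The lid lies flush on the case, around crop (350,340), and the arm is clear of everything.

```bash
python3 -c "
from rig import manip
print(manip.finish_job())"
```

```text
the job is handed in; nothing more can be done
None
```

The meter was pushed over onto its back in its bay with the display up, the lid is shut flush on the case, and the job was handed in at about 8 s; no verdict came back.

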